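# Dress the counter display with the jewellery cases

## Robot

A 6-joint arm with a two-finger parallel gripper is mounted at the origin on the work surface. World frame = base frame: x ahead of the robot, y to its left, z up, the work surface at z = 0. Lengths are in mm, angles in rad, forces in N, time in s.
With the tool pointing down it reaches from about 350 to 975 mm from the base axis. Payload 7.1 kg.
Tool frame: the origin (TCP) lies at the very end of the fingers, on their centre line; the grasp point (between the pads) lies 19 mm behind it (ctrl.pinch_z is the distance from the TCP to the grasp point, in mm); z points along the fingers, y is the direction in which the jaws open and shut (so a half turn about z gives the same grasp; the last joint's range is limited). The gripper opens to 88 mm and grips with 3 to 60 N. Pads are 20 mm wide; open, the fingers measure 115 mm over their backs; the gripper's body (75 mm by 178 mm) begins 61 mm behind the grasp point.
Start: joints at [1.316, 0.423, 1.63, -0, 1.089, -0.019], TCP at [145.982, 607.696, 222.675] pointing down, gripper open.
Joint ranges: [-3, 3], [-0.9, 2.11], [0.09, 2.58], [-1.31, 4.45], [0.11, 2.69], [-2.54, 2.54]. Speed limits (rad/s): [2.39, 2.39, 3.01, 3.14, 3.14, 3.14].

## Interface

Orientations are given as a rotation vector (axis times angle).
In Python, from workcell import ctrl gives the robot as it stands.
- The arm moves only by the shell command python3 -m inch 'ROWS' [OPENING]. ROWS is JSON, a list of rows, each an object with "xyz": the shift along the tool's x, y, z in cm, a list of three; "spin": the turn about the tool's z in degrees. A call has 1 to 20 rows; each row is the pose to reach, as a shift and turn from the pose measured when the call began, along the tool's axes at that moment; what a row does not reach only later rows make up. A row lasts 1/10 s, in which the tool goes at most 50 mm and 8.59 degrees, less where a joint would pass 70% of its speed; a pose out of reach is approached as far as the arm can. A call with a gripper value outside its range is refused whole. OPENING is the closure, from 0 (fully open) to 1 (shut), set as the call begins (- or left out, the last holds). The fingers move at their own pace and stop on an object; the grip force is fixed at half the most. Time passes only in rows, so rows that repeat a pose let the fingers close. It gives the time, the measured TCP pose, the force and the opening at its end, in the units of the state.
- ctrl.get_obs(): the state, without advancing time (a new reading comes with each control period).
- ctrl.get_image(name): name is "scene" or "top" or "wrist"; returns the picture (384x512x3 uint8, red, green, blue); there is no depth.
- ctrl.camera_info(name): a dict with "camera_matrix" (3x3 intrinsics, pixels), "R" (3x3) and "t" (3): a world point X has camera coordinates R X + t; the wrist camera has in their place "hand_eye" (4x4, takes a point from camera to tool coordinates, whose origin is the TCP and whose axes are the flange's). Camera axes: x right, y down, z forward; pixel columns grow to the right and rows downward; lengths in mm; the calibration is good to about 2 mm. A picture is of the moment at which its call begins: read the wrist's pose just before it. camera_info takes no time and is no camera call.
- ctrl.close_job(): hands the job in, once; it reports no verdict.
The state is a dict: "t": time; "qpos": joint angles; "qvel": joint speeds; "joint_torque": joint torques, N m; "ee_pos": TCP position; "orientation": TCP orientation; "ft_force": force on the tool from outside, world axes, zero at the start; "moment": the same for the moment, N m; "width": finger opening in mm.
Only numpy, scipy, OpenCV 4.12 (cv2) and the standard library are available. Lean on these libraries where they do the work, as an engineer would, in place of code of your own. Each camera call takes 0.05 s, during which the arm holds its last target. There are 200 camera calls.

## Task

Take the four closed jewellery cases out of the flat stock rack and set each one on the white sloped stand made to its size, lying flat and square, centred across the stand, with its clasp side down against the stand's lip so that it cannot slide off. Set the cases down rather than dropping them, and leave the mug and the desk bell where they are.

Things in the scene. Friction and masses are not known exactly. Their poses are not given: they have to be found in the camera images.
- case_ring: Loose dark-wood ring case: the smallest, nearly square and tall, with a domed lid; 50 mm long (x), 44 wide (y), 40 high, about 70 g. Origin: centre of the underside, z up. Brass clasp mid -x side, 25 up; hinges on +x side. Starts in a bay of the stock rack, clasp roughly to the robot; rack floor 8 mm above the counter, ribs and rim up to 10 mm above that floor.
- case_pendant: Loose dark-wood pendant case: squarish and low, with a raised panel on the lid; 72 mm long (x), 62 wide (y), 30 high, about 110 g. Origin: centre of the underside, z up. Brass clasp mid -x side, 19 up; hinges on +x side. Starts in a bay of the stock rack, clasp roughly to the robot; rack floor 8 mm above the counter, ribs and rim up to 10 mm above that floor.
- case_watch: Loose dark-wood watch case: oblong and the bulkiest, with a flat lid; 96 mm long (x), 58 wide (y), 46 high, about 180 g. Origin: centre of the underside, z up. Brass clasp mid -x side, 29 up; hinges on +x side. Starts in a bay of the stock rack, clasp roughly to the robot; rack floor 8 mm above the counter, ribs and rim up to 10 mm above that floor.
- case_pen: Loose dark-wood pen case: the longest, slim and low, with a rounded lid; 118 mm long (x), 40 wide (y), 27 high, about 120 g. Origin: centre of the underside, z up. Brass clasp mid -x side, 17 up; hinges on +x side. Starts in a bay of the stock rack, clasp roughly to the robot; rack floor 8 mm above the counter, ribs and rim up to 10 mm above that floor.
- stand_ring: Fixed white stand, grey deck 58 mm long, 54 wide, for the ring case. Origin: centre of its foot on the 10 mm blue plinth, z up. Deck falls 0.38 rad to its -x end (roughly to the robot), where a lip 6 thick stands 10 above the deck. Case against the lip: centre of underside at x -3.7, y 0, z 29.3 mm in this frame, its x axis up the slope. Ordinary friction: cases stay where put.
- stand_pendant: Fixed white stand, grey deck 80 mm long, 72 wide, for the pendant case. Origin: centre of its foot on the 10 mm blue plinth, z up. Deck falls 0.38 rad to its -x end (roughly to the robot), where a lip 6 thick stands 10 above the deck. Case against the lip: centre of underside at x -3.7, y 0, z 33.4 mm in this frame, its x axis up the slope. Ordinary friction: cases stay where put.
- stand_watch: Fixed white stand, grey deck 104 mm long, 68 wide, for the watch case. Origin: centre of its foot on the 10 mm blue plinth, z up. Deck falls 0.38 rad to its -x end (roughly to the robot), where a lip 6 thick stands 10 above the deck. Case against the lip: centre of underside at x -3.7, y 0, z 37.8 mm in this frame, its x axis up the slope. Ordinary friction: cases stay where put.
- stand_pen: Fixed white stand, grey deck 126 mm long, 50 wide, for the pen case. Origin: centre of its foot on the 10 mm blue plinth, z up. Deck falls 0.38 rad to its -x end (roughly to the robot), where a lip 6 thick stands 10 above the deck. Case against the lip: centre of underside at x -3.7, y 0, z 41.9 mm in this frame, its x axis up the slope. Ordinary friction: cases stay where put.
- mug: White mug, 80 mm across and 95 high, on the counter to the left, not part of the job. Origin: centre of its foot.
- bell: Steel desk bell, a dome 80 mm across and 53 high, on the counter to the right, not part of the job. Origin: centre of its foot.
Mind the look-alikes: they are no part of the job. Leave any blue or purple look-alike of the case_pen alone.

How it is judged (in metres and radians):
At the end, for the whole second after the job is handed in: Each case lies at rest, released, on the stand of its own size: flat on the deck (tilt within 0.07 rad of the slope), clasp side down the slope and within 10 mm of the lip (along the stand's x), within 10 mm of the deck's middle line, square to the stand within 0.15 rad (x of case_ring in the frame of stand_ring between -0.0067 and 0.0063 m and y of case_ring in the frame of stand_ring between -0.01 and 0.01 m and z of case_ring in the frame of stand_ring between 0.0253 and 0.0358 m and angle between case_ring's own z axis and vertical between 0.31 and 0.45 rad and angle between the y axis of case_ring and the y axis of stand_ring, either way round below 0.15 rad and x of stand_ring in the frame of case_ring below 0 m and contact force between case_ring and stand_ring above 0.1 N and linear speed of each of case_ring, case_pendant, case_watch, case_pen below 0.02 m/s and angular speed of each of case_ring, case_pendant, case_watch, case_pen below 0.2 rad/s and x of case_pendant in the frame of stand_pendant between -0.0067 and 0.0063 m and y of case_pendant in the frame of stand_pendant between -0.01 and 0.01 m and z of case_pendant in the frame of stand_pendant between 0.0294 and 0.0399 m and angle between case_pendant's own z axis and vertical between 0.31 and 0.45 rad and angle between the y axis of case_pendant and the y axis of stand_pendant, either way round below 0.15 rad and x of stand_pendant in the frame of case_pendant below 0 m and contact force between case_pendant and stand_pendant above 0.1 N and x of case_watch in the frame of stand_watch between -0.0067 and 0.0063 m and y of case_watch in the frame of stand_watch between -0.01 and 0.01 m and z of case_watch in the frame of stand_watch between 0.0338 and 0.0443 m and angle between case_watch's own z axis and vertical between 0.31 and 0.45 rad and angle between the y axis of case_watch and the y axis of stand_watch, either way round below 0.15 rad and x of stand_watch in the frame of case_watch below 0 m and contact force between case_watch and stand_watch above 0.1 N and x of case_pen in the frame of stand_pen between -0.0067 and 0.0063 m and y of case_pen in the frame of stand_pen between -0.01 and 0.01 m and z of case_pen in the frame of stand_pen between 0.0379 and 0.0484 m and angle between case_pen's own z axis and vertical between 0.31 and 0.45 rad and angle between the y axis of case_pen and the y axis of stand_pen, either way round below 0.15 rad and x of stand_pen in the frame of case_pen below 0 m and contact force between case_pen and stand_pen above 0.1 N); the robot touches nothing.
It fails at once if a case is dropped (falls freely faster than 0.6 m/s) ((linear speed of case_ring above 0.6 m/s and contact force between case_ring and anything else below 0.05 N) or (linear speed of case_pendant above 0.6 m/s and contact force between case_pendant and anything else below 0.05 N) or (linear speed of case_watch above 0.6 m/s and contact force between case_watch and anything else below 0.05 N) or (linear speed of case_pen above 0.6 m/s and contact force between case_pen and anything else below 0.05 N)).
It fails at once if the mug or the bell is moved by more than 20 mm (distance of any of mug, bell from where it was at the start of the episode above 0.02 m).
It also fails if it takes over 93 s, if anything falls off the work surface, if the arm or the gripper's body presses on something with over 40 N, if the wrist force passes 120 N, or if a joint passes its speed limit or range.

## Working session

There is one attempt and no reset: what is moved stays moved. The work goes in short steps, Python scripts to look and compute and a shell command to move; the robot and the scene stay as the last step left them, time stands still between calls to the robot, and variables do not carry over. Pictures are saved under pics/ and viewed, about 12 in all and at most 16, crops included, and the job is handed in when it is done.

```bash
mkdir -p pics; ls; python3 - <<'E'
from workcell import ctrl
import cv2
print(ctrl.get_obs())
for n in ["scene","top"]:
    im=ctrl.get_image(n); cv2.imwrite(f"pics/{n}0.png",cv2.resize(im[:,:,::-1],(800,600),interpolation=cv2.INTER_CUBIC)); cv2.imwrite(f"{n}0_raw.png",im[:,:,::-1])
    print(n,ctrl.camera_info(n))
print(ctrl.camera_info("wrist"))
E
```

```text
pics
{'t': 0.0, 'qpos': array([ 1.31598849e+00,  4.23822072e-01,  1.63068948e+00,  1.82347599e-05,
        1.08860999e+00, -1.89820347e-02]), 'qvel': array([-0.00100013, -0.00190525, -0.00118268, -0.00268438, -0.00097307,
       -0.0005657 ]), 'joint_torque': array([-2.25771299e-03, -5.44612026e+01, -2.73671168e+01,  6.42524217e-02,
        2.27980746e-02, -9.63761227e-05]), 'ee_pos': array([145.84663772, 607.16829562, 221.91362841]), 'orientation': array([-3.69563185e-01, -3.11955292e+00,  2.37546693e-03]), 'ft_force': array([ 0.27683421, -0.0947919 ,  1.05518123]), 'moment': array([-0.00951586,  0.01206935,  0.05016989]), 'width': 88.02617734556546}
scene {'camera_matrix': array([[393.30550583,   0.        , 257.43219636],
       [  0.        , 393.30550583, 190.24274077],
       [  0.        ,   0.        ,   1.        ]]), 'R': array([[ 0.25647414,  0.96654298,  0.00395966],
       [ 0.78527302, -0.20598178, -0.58388166],
       [-0.56353111,  0.15285996, -0.81182912]]), 't': array([-137.06731663, -324.93182271, 1548.94382257])}
top {'camera_matrix': array([[461.00823295,   0.   
[... 204 characters left out ...]
419520e-01,  1.69226952e-02, -6.97705034e-02],
       [ 6.97652236e-02, -9.02865098e-04, -9.97563030e-01]]), 't': array([-3.62331715e-01,  4.25392309e+02,  1.37643192e+03])}
{'camera_matrix': array([[314.53038432,   0.        , 249.41521267],
       [  0.        , 314.53038432, 194.67883652],
       [  0.        ,   0.        ,   1.        ]]), 'hand_eye': array([[ 1.15146924e-03, -9.69319490e-01, -2.45801546e-01,
         6.73028468e+01],
       [ 9.99999117e-01,  1.27937668e-03, -3.60683358e-04,
        -7.27250096e-01],
       [ 6.64090175e-04, -2.45800913e-01,  9.69320107e-01,
        -1.62421627e+02],
       [ 0.00000000e+00,  0.00000000e+00,  0.00000000e+00,
         1.00000000e+00]])}
```

View pics/top0.png

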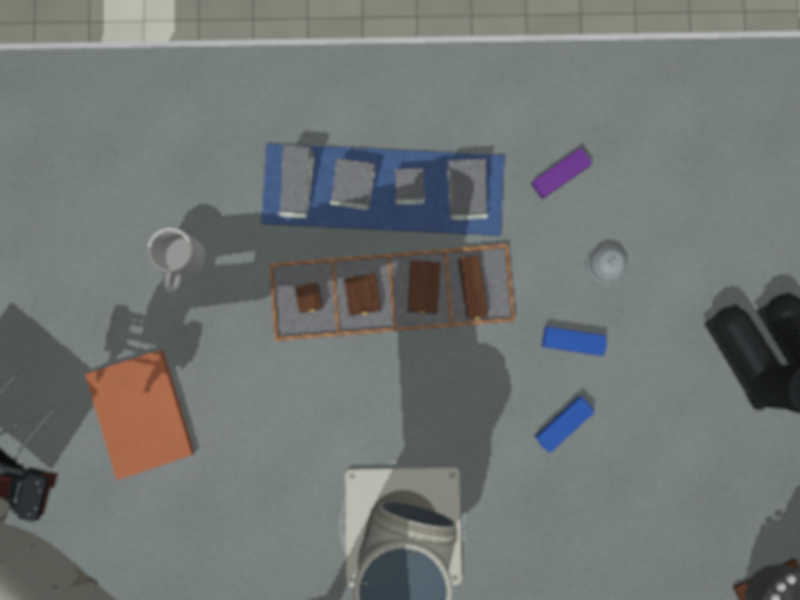

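View pics/scene0.png

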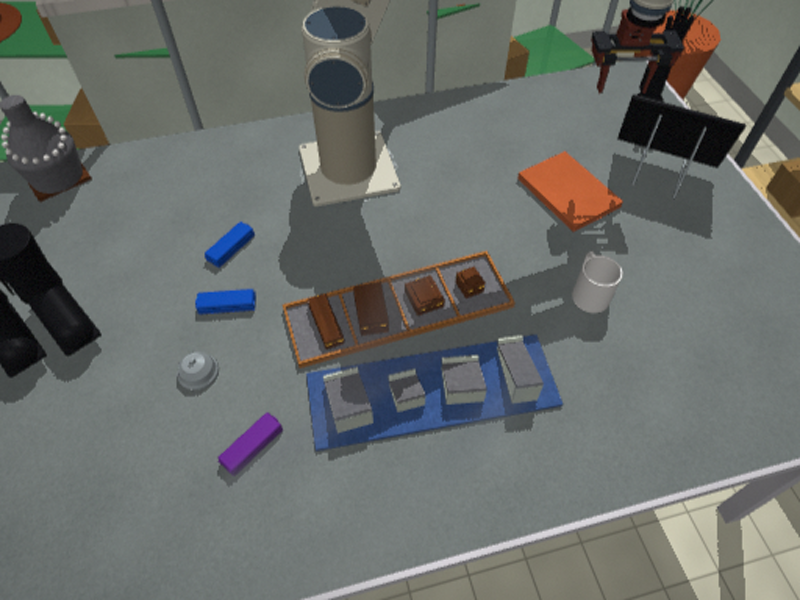

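The top view (800x600) shows the rack from (272,245) to (515,338). From left to right it holds ring, pendant, watch and pen. The blue plinth at (262,143)–(505,235) carries the pen, pendant, ring and watch stands in that order. Mug is at (170,250), bell at (608,262), and the blue and purple decoys are on the right. The scene view agrees.

Next: helper file and coarse positions.

```bash
cat > h.py <<'E'
import numpy as np, cv2
from scipy.spatial.transform import Rotation as Ro
from workcell import ctrl
def cam(name, obs=None):
    c=ctrl.camera_info(name); K=c["camera_matrix"]
    if name!="wrist": R=c["R"]; return K,R,-R.T@c["t"]   # cam centre
    o=obs; T=c["hand_eye"]; Rt=Ro.from_rotvec(o["orientation"]).as_matrix()
    return K,(Rt@T[:3,:3]).T, o["ee_pos"]+Rt@T[:3,3]
def ray(c,uv,z):
    K,R,C=c; uv=np.atleast_2d(np.asarray(uv,float))
    d=np.c_[uv,np.ones(len(uv))]@np.linalg.inv(K).T@R
    return C+d*((z-C[2])/d[:,2])[:,None]
def proj(c,X):
    K,R,C=c; p=(np.atleast_2d(X)-C)@R.T@K.T; return p[:,:2]/p[:,2:]
def snap(tag):
    o=ctrl.get_obs(); im=ctrl.get_image("wrist")[:,:,::-1].copy()
    cv2.imwrite(f"raw_{tag}.png",im); np.savez(f"o_{tag}.npz",**o); return o,im
def load(tag):
    return dict(np.load(f"o_{tag}.npz")), cv2.imread(f"raw_{tag}.png")
def tool(o):
    Rt=Ro.from_rotvec(o["orientation"]).as_matrix(); return Rt
def go(target, yaw=None):
    """cm shift along tool axes to world target TCP; spin deg so that tool y lies along yaw (world, mod pi)"""
    o=ctrl.get_obs(); Rt=tool(o); s=Rt.T@(np.asarray(target,float)-o["ee_pos"])/10
    y=np.arctan2(Rt[1,1],Rt[0,1]); sp=None
    if yaw is not None: sp=-np.degrees((yaw-y+np.pi/2)%np.pi-np.pi/2)  # tool z is down
    print("pos",o["ee_pos"].round(1),"shift cm",s.round(2),"spin",sp,"q6",o["qpos"][5].round(2),"t",o["t"].round(2)); return s
E
python3 - <<'E'
from h import *
c=cam("top"); k=512/800
P=dict(ring=(309,297),pend=(363,295),watch=(423,287),pen=(474,286),s_pen=(296,182),s_pend=(354,183),s_ring=(411,186),s_watch=(468,188),mug=(170,250),bell=(608,262),rackL=(278,338),rackR=(515,318),plL=(266,143),plR=(502,234),orange=(140,415))
for n,p in P.items(): print(n,ray(c,np.array(p)*k,40)[0,:2].round())
go([560,0,330],np.pi/2)
E
```

```text
ring [435. 171.]
pend [437.  69.]
watch [450. -45.]
pen [ 451. -142.]
s_pen [657. 194.]
s_pend [653.  83.]
s_ring [645. -26.]
s_watch [ 639. -135.]
mug [529. 435.]
bell [ 492. -398.]
rackL [358. 230.]
rackR [ 388. -219.]
plL [734. 252.]
plR [ 549. -198.]
orange [218. 490.]Traceback (most recent call last):
  File "<stdin>", line 5, in <module>
  File "h.py", line 27, in go
    print("pos",o["ee_pos"].round(1),"shift cm",s.round(2),"spin",sp,"q6",o["qpos"][5].round(2),"t",o["t"].round(2)); return s
                                                                                                    ^^^^^^^^^^^^
AttributeError: 'float' object has no attribute 'round'
```

```bash
sed -i 's/,"t",o\["t"\].round(2)/,"t",o["t"]/' h.py; python3 -c "
from h import *
go([540,0,320],np.pi/2); print(tool(ctrl.get_obs()).round(3))"
```

```text
pos [145.9 607.3 222. ] shift cm [-52.51 -49.85  -9.74] spin -13.512928868280282 q6 -0.02 t 0.1
[[-0.972  0.234 -0.   ]
 [ 0.234  0.972 -0.001]
 [ 0.    -0.001 -1.   ]]
```

```bash
python3 -m inch '[{"xyz":[0,0,-9.7],"spin":0},{"xyz":[0,0,-9.7],"spin":0},{"xyz":[-52.5,-49.9,-9.7],"spin":-13.5},{"xyz":[-52.5,-49.9,-9.7],"spin":-13.5},{"xyz":[-52.5,-49.9,-9.7],"spin":-13.5},{"xyz":[-52.5,-49.9,-9.7],"spin":-13.5},{"xyz":[-52.5,-49.9,-9.7],"spin":-13.5},{"xyz":[-52.5,-49.9,-9.7],"spin":-13.5},{"xyz":[-52.5,-49.9,-9.7],"spin":-13.5},{"xyz":[-52.5,-49.9,-9.7],"spin":-13.5},{"xyz":[-52.5,-49.9,-9.7],"spin":-13.5},{"xyz":[-52.5,-49.9,-9.7],"spin":-13.5},{"xyz":[-52.5,-49.9,-9.7],"spin":-13.5},{"xyz":[-52.5,-49.9,-9.7],"spin":-13.5},{"xyz":[-52.5,-49.9,-9.7],"spin":-13.5},{"xyz":[-52.5,-49.9,-9.7],"spin":-13.5},{"xyz":[-52.5,-49.9,-9.7],"spin":-13.5},{"xyz":[-52.5,-49.9,-9.7],"spin":-13.5},{"xyz":[-52.5,-49.9,-9.7],"spin":-13.5},{"xyz":[-52.5,-49.9,-9.7],"spin":-13.5}]'
python3 - <<'E'
from h import *
o,im=snap("A"); print(o["ee_pos"],o["qvel"].round(3))
cv2.imwrite("pics/A.png",cv2.resize(im,(800,600),interpolation=cv2.INTER_CUBIC))
E
```

```text
t: 2.1
ee_pos: [539.0, 0.4, 319.4]
orientation: [0.001, -3.14, 0.002]
ft_force: [0.4, 0.9, -0.1]
width: 87.8
[5.39018141e+02 4.42097444e-01 3.19421494e+02] [ 0.011 -0.008 -0.001 -0.002 -0.001 -0.003]
```

View pics/A.png

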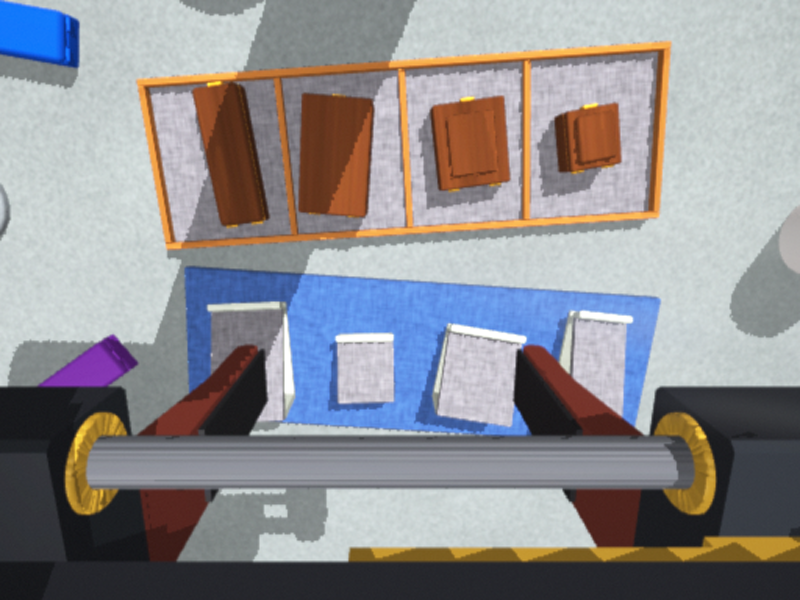

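View A: the cases sit at 800-px positions pen (230,152), watch (336,155), pendant (470,142) and ring (590,137). All the gold clasps are at the top, towards the robot. The stands are partly hidden by the fingers, so I'll move further out for a clean look at them and crop the rack.

```bash
python3 -m inch '[{"xyz":[-16,2,2],"spin":0},{"xyz":[-16,2,2],"spin":0},{"xyz":[-16,2,2],"spin":0},{"xyz":[-16,2,2],"spin":0},{"xyz":[-16,2,2],"spin":0},{"xyz":[-16,2,2],"spin":0},{"xyz":[-16,2,2],"spin":0}]'
python3 - <<'E'
from h import *
o,im=snap("B"); print(o["ee_pos"],o["qvel"].round(3))
_,a=load("A")
A=cv2.resize(a[25:165,85:430],(800,325),interpolation=cv2.INTER_CUBIC)
B=cv2.resize(im[20:190,85:470],(800,353),interpolation=cv2.INTER_CUBIC)
cv2.imwrite("pics/AB.png",np.vstack([A,B])[:600]); cv2.imwrite("pics/A2.png",A);cv2.imwrite("pics/B.png",cv2.resize(im,(800,600),interpolation=cv2.INTER_CUBIC))
E
```

```text
t: 2.85
ee_pos: [697.6, 21.0, 300.3]
orientation: [0.002, -3.141, 0.002]
ft_force: [-0.1, 0.5, -0.2]
width: 88.0
[697.60798552  20.9635068  300.28905739] [-0.004 -0.005 -0.005  0.    -0.003  0.001]
```

View pics/B.png

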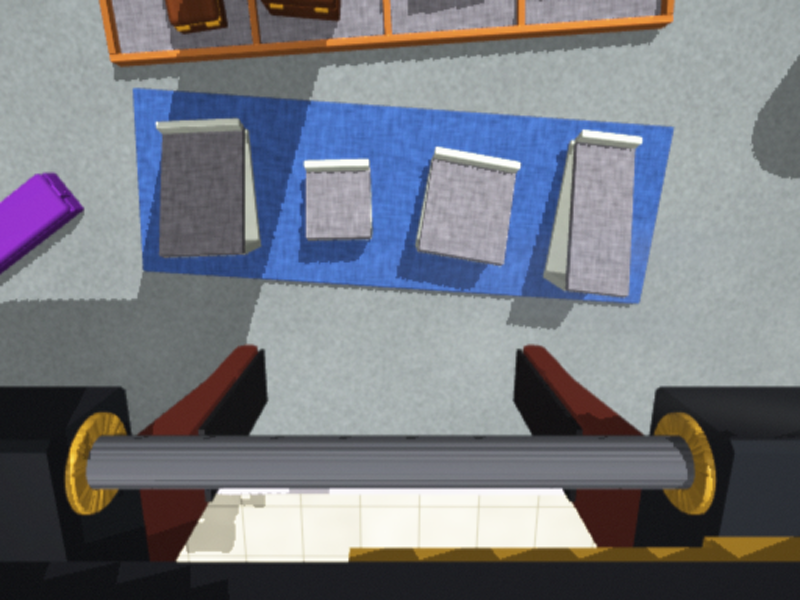

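View pics/A2.png

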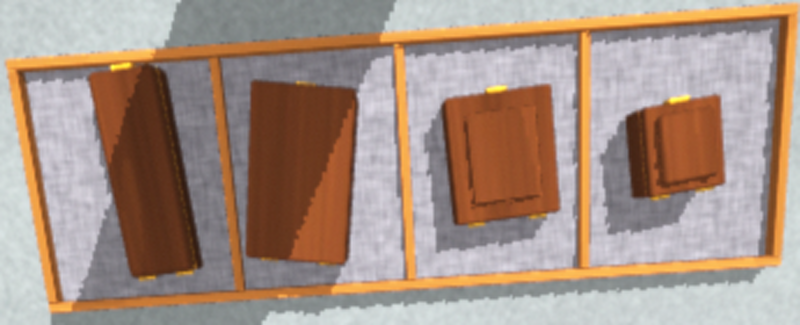

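View B shows clean deck corners: watch far corners (159,257)/(245,254), ring (307,240)/(371,237), pendant (418,250)/(503,265), pen (567,289)/(630,297). The lip tops read clearly too. In the rack crop the clasps are at (121,67), (303,83), (497,89) and (679,99), with the hinges opposite each one.

```bash
cat > meas.py <<'E'
from h import *
import json
L=dict(ring=(50,44,40,25,29.3),pendant=(72,62,30,19,33.4),watch=(96,58,46,29,37.8),pen=(118,40,27,17,41.9))
oA,_=load("A"); oB,_=load("B"); cA=cam("wrist",oA); cB=cam("wrist",oB)
s2=lambda p: np.array(p)*[345/800,140/325]+[85,25]
cl=dict(pen=((121,67),(167,274.5)),watch=((303,83),(294,262)),pendant=((497,89),(506.5,219)),ring=((679,99),(683.5,192.5)))
out={}
for n,(a,b) in cl.items():
    z=8+L[n][3]; A=ray(cA,s2(a),z)[0]; B=ray(cA,s2(b),z)[0]; d=B-A
    print(n,"centre",((A+B)/2).round(1)[:2],"len",np.hypot(*d[:2]).round(1),L[n][0],"yaw",np.degrees(np.arctan2(d[1],d[0])).round(1))
    out[n]=[*((A+B)/2)[:2],np.arctan2(d[1],d[0])]
W=ray(cA,s2([(252,80),(356,90),(346,264),(247,258)]),54); print("watch lid centre",W.mean(0).round(1),np.linalg.norm(np.diff(W,axis=0),axis=1).round(1))
d=W[2]+W[3]-W[0]-W[1]; out["watch"]=[*W.mean(0)[:2],np.arctan2(d[1],d[0])]; print(np.degrees(out["watch"][2]))
st=dict(watch=((159,257),(245,254),(156,123),(239,120)),ring=((307,240),(371,237),(305,162),(369,159)),pendant=((418,250),(503,265),(436,148),(519,163)),pen=((567,289),(630,297),(583,131),(641,138)))
c,s=np.cos(.38),np.sin(.38)
for n,p in st.items():
    D=L[n][0]+8; w=L[n][1]+10; z0=L[n][4]+1.5+10
    xh,zh=D/2*c,z0+D/2*s; xl=-D/2*c-10*s-6*c; zl=z0-D/2*s+10*c-6*s
    H=ray(cB,np.array(p[:2])*.64,zh)[:,:2]; Lo=ray(cB,np.array(p[2:])*.64,zl)[:,:2]
    # image left = -y
    mod=np.array([[xh,-w/2],[xh,w/2],[xl,-w/2],[xl,w/2]]); obs=np.vstack([H,Lo])
    mc,oc=mod.mean(0),obs.mean(0); a=mod-mc;b=obs-oc
    yaw=np.arctan2((a[:,0]*b[:,1]-a[:,1]*b[:,0]).sum(),(a*b).sum())
    Rm=np.array([[np.cos(yaw),-np.sin(yaw)],[np.sin(yaw),np.cos(yaw)]])
    org=oc-Rm@mc; print("stand",n,org.round(1),"yaw",np.degrees(yaw).round(1),"res",(b-a@Rm.T).round(1).tolist())
    out["s_"+n]=[*org,yaw]
json.dump({k:[float(x) for x in v] for k,v in out.items()},open("m.json","w"))
E
python3 meas.py
```

```text
pen centre [ 451.3 -142.9] len 120.6 118 yaw 8.8
watch centre [452.2 -49.3] len 100.5 96 yaw -4.5
pendant centre [440.3  70.8] len 74.0 72 yaw 6.8
ring centre [435.6 174.5] len 52.4 50 yaw 8.7
watch lid centre [453.1 -46.4  54. ] [57.  94.2 57.3]
-4.00677217396167
stand watch [ 641.7 -134.4] yaw 2.9 res [[-0.5, -0.6], [0.2, 1.2], [-0.3, -0.4], [0.6, -0.2]]
stand ring [650.8 -23.2] yaw 2.1 res [[0.3, -0.1], [-0.4, -0.5], [0.3, 0.6], [-0.3, -0.0]]
stand pendant [655.8  84.8] yaw -9.8 res [[-0.3, 0.2], [-0.3, -0.1], [0.5, 0.8], [0.1, -0.8]]
stand pen [660.4 194.6] yaw -6.5 res [[-0.9, -0.7], [-0.1, 1.0], [0.7, 0.6], [0.4, -0.8]]
```

```bash
cat > plan.py <<'E'
import sys,json
from h import *
from meas_c import L
m=json.load(open("m.json")); c,s=np.cos(.38),np.sin(.38)
TIP=dict(ring=11,pendant=12,watch=14,pen=8); HP=dict(ring=20,pendant=18,watch=28,pen=14)
def pick(n,z=None): x,y,w=m[n]; go([x,y,8+TIP[n] if z is None else z],w+np.pi/2)
def place(n,along=0,up=0,dx=0,dy=0,z=None,px=0):
    x,y,w=m["s_"+n]; h=HP[n]
    X=-3.7-h*s+(along+px)*c+dx; Z=10+L[n][4]+h*c+(along+px)*s-(h-TIP[n])+up
    go([x+X*np.cos(w)-dy*np.sin(w),y+X*np.sin(w)+dy*np.cos(w),Z if z is None else z],w+np.pi/2)
E
grep '^L=' meas.py > meas_c.py
python3 -c "
from plan import *
pick('ring',120); pick('ring')"
```

```text
pos [697.8  20.8 300.5] shift cm [26.2  15.42 18.04] spin -8.631109979576104 q6 -1.56 t 2.9
pos [697.8  20.8 300.5] shift cm [26.19 15.44 28.14] spin -8.631109979576104 q6 -1.56 t 2.9
```

```bash
python3 -m inch '[{"xyz":[26.2,15.4,18],"spin":-8.6},{"xyz":[26.2,15.4,18],"spin":-8.6},{"xyz":[26.2,15.4,18],"spin":-8.6},{"xyz":[26.2,15.4,18],"spin":-8.6},{"xyz":[26.2,15.4,18],"spin":-8.6},{"xyz":[26.2,15.4,18],"spin":-8.6},{"xyz":[26.2,15.4,18],"spin":-8.6},{"xyz":[26.2,15.4,18],"spin":-8.6},{"xyz":[26.2,15.4,18],"spin":-8.6},{"xyz":[26.2,15.4,20],"spin":-8.6},{"xyz":[26.2,15.4,22],"spin":-8.6},{"xyz":[26.2,15.4,24],"spin":-8.6}]' 0
python3 - <<'E'
from plan import *
o,im=snap("C"); cv2.imwrite("pics/C.png",cv2.resize(im,(600,450)))
pick('ring')
E
```

```text
t: 4.1
ee_pos: [438.4, 174.2, 61.4]
orientation: [-0.235, 3.128, 0.0]
ft_force: [-0.9, 0.5, 0.5]
width: 88.1
pos [436.7 173.6  58.9] shift cm [0.09 0.12 3.99] spin -0.0975508127874546 q6 -1.37 t 4.15
```

View pics/C.png

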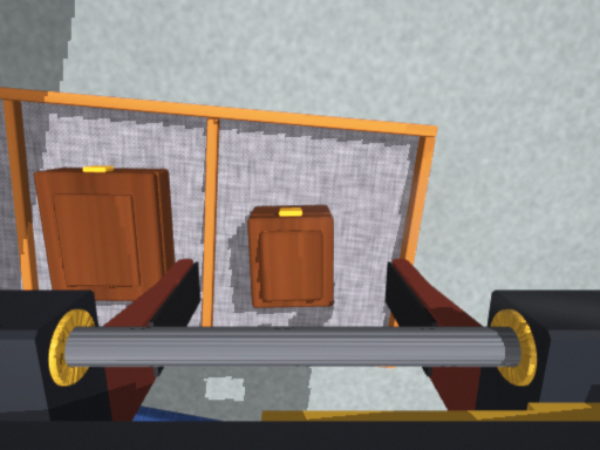

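The ring case is square and centred between the fingers at about (290,258). Going down to grasp.

```bash
python3 -m inch '[{"xyz":[0,0.1,1.5],"spin":0},{"xyz":[0.1,0.1,3],"spin":0},{"xyz":[0.1,0.1,4],"spin":0},{"xyz":[0.1,0.1,4],"spin":0},{"xyz":[0.1,0.1,4],"spin":0}]' 0
python3 -m inch '[{"xyz":[0,0,0],"spin":0},{"xyz":[0,0,0],"spin":0},{"xyz":[0,0,0],"spin":0},{"xyz":[0,0,0],"spin":0},{"xyz":[0,0,0],"spin":0},{"xyz":[0,0,0],"spin":0},{"xyz":[0,0,0],"spin":0},{"xyz":[0,0,0],"spin":0},{"xyz":[0,0,-0.5],"spin":0},{"xyz":[0,0,-1.5],"spin":0},{"xyz":[0,0,-4],"spin":0},{"xyz":[0,0,-8],"spin":0},{"xyz":[0,0,-12],"spin":0},{"xyz":[0,0,-13],"spin":0},{"xyz":[0,0,-13],"spin":0}]' 1
python3 -c "
from plan import *
place('ring',5,z=130); place('ring',5,15,dx=3); place('ring',5); place('ring',0)"
```

```text
t: 4.65
ee_pos: [436.4, 174.3, 19.5]
orientation: [-0.235, 3.131, -0.001]
ft_force: [0.8, -0.1, -0.3]
width: 87.7
t: 6.15
ee_pos: [437.3, 174.8, 151.5]
orientation: [-0.234, 3.127, 0.001]
ft_force: [0.7, 0.8, -0.9]
width: 44.0
pos [437.3 174.8 151.5] shift cm [-17.5  -22.68   2.25] spin 6.504888523395786 q6 -1.36 t 6.15
pos [437.3 174.8 151.5] shift cm [-17.76 -22.72   8.68] spin 6.504888523395786 q6 -1.36 t 6.15
pos [437.3 174.8 151.5] shift cm [-17.46 -22.68  10.18] spin 6.504888523395786 q6 -1.36 t 6.15
pos [437.3 174.8 151.5] shift cm [-16.99 -22.63  10.36] spin 6.504888523395786 q6 -1.36 t 6.15
```

```bash
python3 -m inch '[{"xyz":[-17.8,-22.7,2],"spin":6.5},{"xyz":[-17.8,-22.7,2],"spin":6.5},{"xyz":[-17.8,-22.7,2],"spin":6.5},{"xyz":[-17.8,-22.7,2],"spin":6.5},{"xyz":[-17.8,-22.7,2],"spin":6.5},{"xyz":[-17.8,-22.7,2],"spin":6.5},{"xyz":[-17.8,-22.7,2],"spin":6.5},{"xyz":[-17.8,-22.7,2],"spin":6.5},{"xyz":[-17.8,-22.7,5],"spin":6.5},{"xyz":[-17.8,-22.7,7.5],"spin":6.5},{"xyz":[-17.8,-22.7,8.6],"spin":6.5},{"xyz":[-17.8,-22.7,8.6],"spin":6.5},{"xyz":[-17.8,-22.7,8.6],"spin":6.5}]'
python3 -c "
from plan import *
place('ring',5,dx=2,up=8); place('ring',5,dx=2,up=4);place('ring',5); place('ring',0)"
```

```text
t: 7.45
ee_pos: [647.5, -22.4, 66.9]
orientation: [-0.058, 3.135, 0.001]
ft_force: [0.0, -0.0, -0.4]
width: 43.9
pos [647.5 -22.4  66.9] shift cm [ 0.12 -0.09  0.82] spin 0.05151950818165897 q6 -1.66 t 7.45
pos [647.5 -22.4  66.9] shift cm [ 0.13 -0.09  1.22] spin 0.05151950818165897 q6 -1.66 t 7.45
pos [647.5 -22.4  66.9] shift cm [ 0.33 -0.09  1.61] spin 0.05151950818165897 q6 -1.66 t 7.45
pos [647.5 -22.4  66.9] shift cm [ 0.79 -0.09  1.8 ] spin 0.05151950818165897 q6 -1.66 t 7.45
```

```bash
python3 -m inch '[{"xyz":[0.1,-0.1,0.4],"spin":0},{"xyz":[0.1,-0.1,0.8],"spin":0},{"xyz":[0.1,-0.1,1.0],"spin":0},{"xyz":[0.2,-0.1,1.2],"spin":0},{"xyz":[0.2,-0.1,1.4],"spin":0},{"xyz":[0.3,-0.1,1.5],"spin":0},{"xyz":[0.3,-0.1,1.5],"spin":0}]'
python3 - <<'E'
from plan import *
o,im=snap("D"); cv2.imwrite("pics/D.png",cv2.resize(im,(600,450)))
place('ring',0)
c=cam("scene"); s=ctrl.get_image("scene")[:,:,::-1]
u,v=proj(c,[650,-20,60])[0].astype(int); print(u,v)
S=cv2.resize(s[v-45:v+45,u-60:u+60],(600,450),interpolation=cv2.INTER_CUBIC); cv2.imwrite("pics/D.png",np.vstack([S]))
E
```

```text
t: 8.15
ee_pos: [646.2, -23.3, 54.7]
orientation: [-0.058, 3.132, 0.002]
ft_force: [-4.5, 2.6, 14.9]
width: 43.7
pos [646.1 -23.2  54.7] shift cm [ 0.65 -0.01  0.57] spin 0.059602866976485085 q6 -1.66 t 8.2
261 244
```

View pics/D.png

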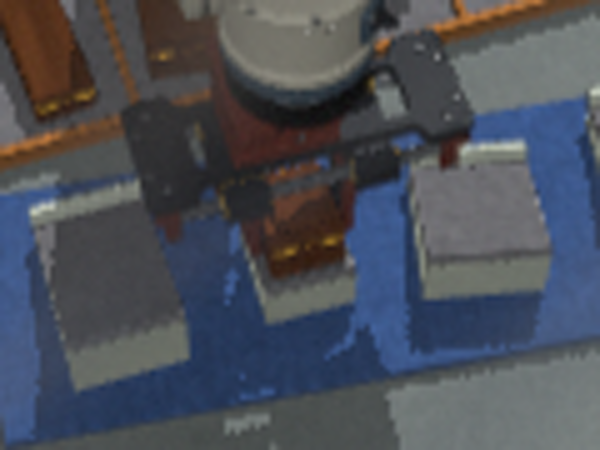

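The case is in contact with the deck's upper edge (about 15 N) and pivoting as planned. I'll keep pressing down and sliding towards the lip.

```bash
python3 -m inch '[{"xyz":[0.1,0,0.2],"spin":0},{"xyz":[0.1,0,0.4],"spin":0},{"xyz":[0.2,0,0.6],"spin":0},{"xyz":[0.3,0,0.7],"spin":0},{"xyz":[0.3,0,0.7],"spin":0},{"xyz":[0.3,0,0.7],"spin":0}]'
python3 -c "
from plan import *
place('ring',0)"
```

```text
t: 8.85
ee_pos: [645.3, -23.3, 50.5]
orientation: [-0.058, 3.127, 0.001]
ft_force: [-2.5, 1.0, 14.7]
width: 43.9
pos [645.3 -23.3  50.5] shift cm [ 0.56 -0.01  0.16] spin 0.06640559093402398 q6 -1.67 t 8.85
```

```bash
python3 -m inch '[{"xyz":[0.3,0,0.3],"spin":0},{"xyz":[0.5,0,0.4],"spin":0},{"xyz":[0.7,0,0.5],"spin":0},{"xyz":[0.8,0,0.5],"spin":0},{"xyz":[0.8,0,0.5],"spin":0},{"xyz":[0.8,0,0.5],"spin":0}]'
python3 -c "
from plan import *
place('ring',0)"
```

```text
t: 9.45
ee_pos: [641.2, -23.8, 48.6]
orientation: [-0.058, 3.118, 0.001]
ft_force: [2.4, 0.1, 10.1]
width: 43.5
pos [641.2 -23.8  48.6] shift cm [ 0.15  0.03 -0.03] spin 0.0482891389532559 q6 -1.67 t 9.45
```

```bash
python3 -m inch '[{"xyz":[0,0,0],"spin":0},{"xyz":[0,0,0],"spin":0},{"xyz":[0,0,0],"spin":0},{"xyz":[0,0,0],"spin":0},{"xyz":[0,0,0],"spin":0},{"xyz":[0,0,-1],"spin":0},{"xyz":[0,0,-3],"spin":0},{"xyz":[0,0,-6],"spin":0},{"xyz":[0,0,-10],"spin":0},{"xyz":[-5,0,-13],"spin":0},{"xyz":[-7,0,-13],"spin":0},{"xyz":[-7,0,-13],"spin":0},{"xyz":[-7,0,-13],"spin":0}]' 0.1
python3 - <<'E'
from plan import *
o,im=snap("E"); 
cv2.imwrite("pics/E.png",cv2.resize(im[20:200,80:400],(800,450),interpolation=cv2.INTER_CUBIC))
s=ctrl.get_image("scene")[:,:,::-1]
cv2.imwrite("scE.png",s)
pick('watch',120)
E
```

```text
t: 10.75
ee_pos: [707.8, -21.2, 180.1]
orientation: [-0.058, 3.119, 0.001]
ft_force: [-0.4, -1.3, 0.2]
width: 78.9
pos [706.6 -21.3 179.3] shift cm [25.54 -1.57  5.41] spin 6.114837083521054 q6 -1.66 t 10.85
```

View pics/E.png

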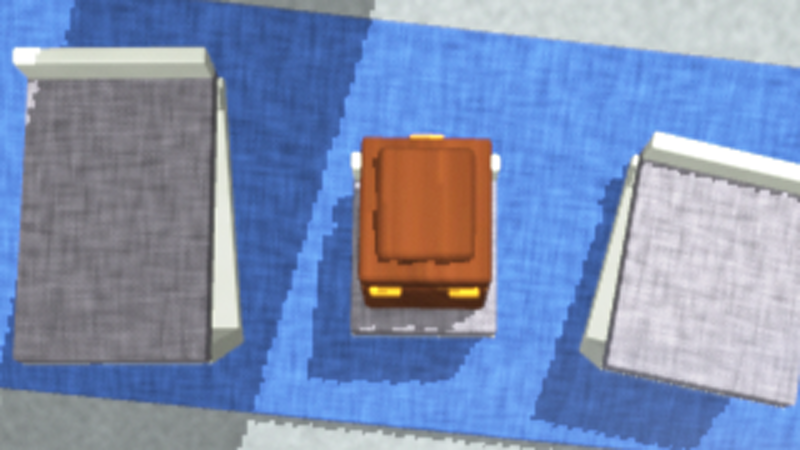

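The ring case lies square and centred on its stand (deck margins equal either side of crop x 355–495), up against the lip. Watch next.

```bash
python3 -m inch '[{"xyz":[25.5,-1.6,2],"spin":6.1},{"xyz":[25.5,-1.6,2],"spin":6.1},{"xyz":[25.5,-1.6,2],"spin":6.1},{"xyz":[25.5,-1.6,2],"spin":6.1},{"xyz":[25.5,-1.6,2],"spin":6.1},{"xyz":[25.5,-1.6,2],"spin":6.1},{"xyz":[25.5,-1.6,6],"spin":6.1},{"xyz":[25.5,-1.6,8],"spin":6.1},{"xyz":[25.5,-1.6,9],"spin":6.1},{"xyz":[25.5,-1.6,9],"spin":6.1}]' 0
python3 -c "
from plan import *
snap('F');pick('watch')"
```

```text
t: 11.85
ee_pos: [453.4, -46.4, 83.1]
orientation: [0.109, 3.122, 0.003]
ft_force: [-1.0, 0.4, -0.3]
width: 87.9
pos [454.1 -46.5  83.9] shift cm [ 0.21 -0.01  6.19] spin 0.018154395245420597 q6 -1.64 t 11.9
```

```bash
python3 -m inch '[{"xyz":[0.1,0,2],"spin":0},{"xyz":[0.1,0,4],"spin":0},{"xyz":[0.2,0,5.5],"spin":0},{"xyz":[0.2,0,6.2],"spin":0},{"xyz":[0.2,0,6.2],"spin":0},{"xyz":[0.2,0,6.2],"spin":0}]' 0
python3 -m inch '[{"xyz":[0,0,0],"spin":0},{"xyz":[0,0,0],"spin":0},{"xyz":[0,0,0],"spin":0},{"xyz":[0,0,0],"spin":0},{"xyz":[0,0,0],"spin":0},{"xyz":[0,0,0],"spin":0},{"xyz":[0,0,0],"spin":0},{"xyz":[0,0,-0.5],"spin":0},{"xyz":[0,0,-1.5],"spin":0},{"xyz":[0,0,-4],"spin":0},{"xyz":[0,0,-8],"spin":0},{"xyz":[0,0,-12],"spin":0},{"xyz":[0,0,-13],"spin":0},{"xyz":[0,0,-13],"spin":0}]' 1
python3 -c "
from plan import *
place('watch',8,z=140); place('watch',8,30); place('watch',8); place('watch',0)"
```

```text
t: 12.5
ee_pos: [454.0, -46.4, 22.6]
orientation: [0.109, 3.12, 0.003]
ft_force: [-0.4, 0.6, 0.0]
width: 88.0
t: 13.9
ee_pos: [452.4, -46.6, 154.3]
orientation: [0.108, 3.115, 0.002]
ft_force: [0.5, 0.4, -2.0]
width: 58.1
pos [452.4 -46.6 154.3] shift cm [-18.79  -7.52   1.87] spin -6.830117989522175 q6 -1.64 t 13.9
pos [452.4 -46.6 154.3] shift cm [-18.68  -7.53   6.59] spin -6.830117989522175 q6 -1.64 t 13.9
pos [452.4 -46.6 154.3] shift cm [-18.61  -7.54   9.59] spin -6.830117989522175 q6 -1.64 t 13.9
pos [452.4 -46.6 154.3] shift cm [-17.86  -7.63   9.87] spin -6.830117989522175 q6 -1.64 t 13.9
```

```bash
python3 -m inch '[{"xyz":[-18.7,-7.5,1.9],"spin":-6.8},{"xyz":[-18.7,-7.5,1.9],"spin":-6.8},{"xyz":[-18.7,-7.5,1.9],"spin":-6.8},{"xyz":[-18.7,-7.5,1.9],"spin":-6.8},{"xyz":[-18.7,-7.5,1.9],"spin":-6.8},{"xyz":[-18.7,-7.5,1.9],"spin":-6.8},{"xyz":[-18.7,-7.5,4],"spin":-6.8},{"xyz":[-18.7,-7.5,6],"spin":-6.8},{"xyz":[-18.7,-7.5,6.6],"spin":-6.8},{"xyz":[-18.7,-7.5,6.6],"spin":-6.8},{"xyz":[-18.7,-7.5,6.6],"spin":-6.8}]'
python3 -c "
from plan import *
place('watch',8); place('watch',0)"
```

```text
t: 15.0
ee_pos: [634.9, -134.1, 93.0]
orientation: [-0.077, 3.116, -0.0]
ft_force: [-0.4, -1.2, -1.6]
width: 57.8
pos [ 634.9 -134.1   93. ] shift cm [ 0.07 -0.05  3.03] spin -0.0233906447202207 q6 -1.85 t 15.0
pos [ 634.9 -134.1   93. ] shift cm [ 0.82 -0.05  3.3 ] spin -0.0233906447202207 q6 -1.85 t 15.0
```

```bash
python3 -m inch '[{"xyz":[0.1,0,0.6],"spin":0},{"xyz":[0.1,0,1.1],"spin":0},{"xyz":[0.1,0,1.4],"spin":0},{"xyz":[0.1,0,1.7],"spin":0},{"xyz":[0.1,0,2.0],"spin":0},{"xyz":[0.1,0,2.3],"spin":0},{"xyz":[0.1,0,2.6],"spin":0},{"xyz":[0.1,0,2.9],"spin":0},{"xyz":[0.1,0,3.2],"spin":0},{"xyz":[0.1,0,3.3],"spin":0},{"xyz":[0.1,0,3.3],"spin":0},{"xyz":[0.1,0,3.3],"spin":0}]'
python3 -c "
from plan import *
place('watch',8); place('watch',0)"
```

```text
t: 16.2
ee_pos: [633.4, -134.3, 60.7]
orientation: [-0.077, 3.119, -0.0]
ft_force: [-6.9, -0.4, 9.3]
width: 57.9
pos [ 633.4 -134.3   60.7] shift cm [-0.16 -0.05 -0.21] spin -0.03694785370976732 q6 -1.86 t 16.2
pos [ 633.4 -134.3   60.7] shift cm [ 0.59 -0.05  0.07] spin -0.03694785370976732 q6 -1.86 t 16.2
```

```bash
python3 -m inch '[{"xyz":[0.2,0,0.3],"spin":0},{"xyz":[0.4,0,0.4],"spin":0},{"xyz":[0.6,0,0.5],"spin":0},{"xyz":[0.8,0,0.55],"spin":0},{"xyz":[0.9,0,0.6],"spin":0},{"xyz":[0.9,0,0.6],"spin":0},{"xyz":[0.9,0,0.6],"spin":0}]'
python3 - <<'E'
from plan import *
place('watch',0)
o,im=snap("G"); s=ctrl.get_image("scene")[:,:,::-1]
u,v=proj(cam("scene"),[641,-134,70])[0].astype(int); v0=max(v-45,0)
cv2.imwrite("pics/G.png",cv2.resize(s[v-45:v+45,u-60:u+60],(600,450),interpolation=cv2.INTER_CUBIC))
E
```

```text
t: 16.9
ee_pos: [632.5, -134.9, 58.8]
orientation: [-0.073, 3.103, -0.003]
ft_force: [13.0, 5.1, 11.9]
width: 57.9
pos [ 632.5 -134.9   58.8] shift cm [ 0.48  0.01 -0.11] spin -0.14527190835614404 q6 -1.86 t 16.9
```

View pics/G.png

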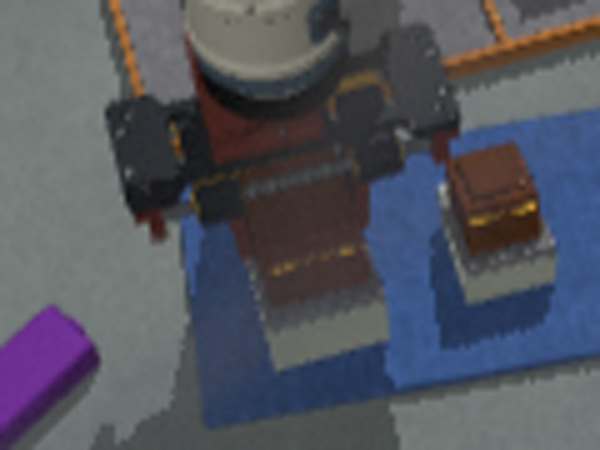

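The wrist reads +13 N in x, so the nose is against the lip, and the case looks flat on the deck. Releasing it.

```bash
python3 -m inch '[{"xyz":[-0.1,0,-0.1],"spin":0},{"xyz":[-0.1,0,-0.1],"spin":0}]'
python3 -m inch '[{"xyz":[0,0,0],"spin":0},{"xyz":[0,0,0],"spin":0},{"xyz":[0,0,0],"spin":0},{"xyz":[0,0,0],"spin":0},{"xyz":[0,0,0],"spin":0},{"xyz":[0,0,-1],"spin":0},{"xyz":[0,0,-3],"spin":0},{"xyz":[0,0,-6],"spin":0},{"xyz":[0,0,-10],"spin":0},{"xyz":[-5,0,-13],"spin":0},{"xyz":[-7,0,-13],"spin":0},{"xyz":[-7,0,-13],"spin":0},{"xyz":[-7,0,-13],"spin":0}]' 0
python3 - <<'E'
from plan import *
o,im=snap("H"); 
cv2.imwrite("pics/H.png",cv2.resize(im[10:220,110:430],(800,525),interpolation=cv2.INTER_CUBIC))
pick('pendant',120)
E
```

```text
t: 17.2
ee_pos: [634.5, -135.0, 60.7]
orientation: [-0.074, 3.101, -0.003]
ft_force: [-0.1, -0.1, -1.6]
width: 57.7
t: 18.5
ee_pos: [698.8, -131.3, 193.6]
orientation: [-0.074, 3.101, -0.004]
ft_force: [-0.2, -0.6, -0.3]
width: 87.6
pos [ 697.9 -131.3  192.9] shift cm [25.03 21.44  6.28] spin -4.0510831187253835 q6 -1.83 t 18.55
```

View pics/H.png

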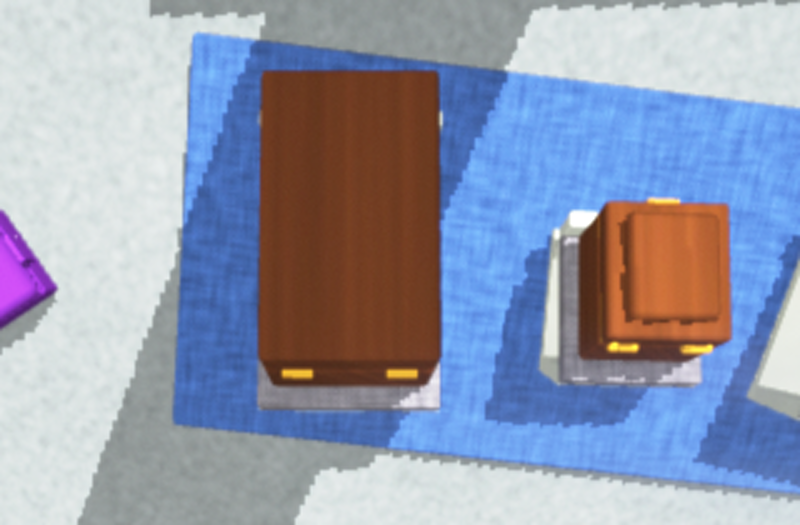

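```bash
cat > chk.py <<'E'
from plan import *
def corners(n,pts):
    x,y,w=m["s_"+n]; z0=L[n][4]
    q=np.array([[-3.7+px*c-pz*s,py,10+z0+px*s+pz*c] for px,py,pz in pts]); Rz=Ro.from_euler('z',w).as_matrix()
    return q@Rz.T+[x,y,0]
def chk(n,tag,pts,seen):
    o,_=load(tag); print(n,"seen-expected px",(np.array(seen)-proj(cam("wrist",o),corners(n,pts))).round(1).tolist())
E
python3 - <<'E'
from chk import *
f=lambda p:(np.array(p)/2.5+[110,10])
chk('watch','H',[(-48,-29,46),(-48,29,46),(48,29,46),(48,-29,46),(48,-29,0),(48,29,0)],f([(262,71),(438,71),(441,358),(260,357),(272,384),(433,384)]))
chk('ring','H',[(25,-22,0),(25,22,0),(-25,0,25)],f([(582,357),(701,357),(662,200)]))
E
python3 -m inch '[{"xyz":[25,21.4,1],"spin":-4},{"xyz":[25,21.4,1],"spin":-4},{"xyz":[25,21.4,1],"spin":-4},{"xyz":[25,21.4,1],"spin":-4},{"xyz":[25,21.4,1],"spin":-4},{"xyz":[25,21.4,1],"spin":-4},{"xyz":[25,21.4,1],"spin":-4},{"xyz":[25.3,21.4,6],"spin":-4},{"xyz":[25.3,21.4,9],"spin":-4},{"xyz":[25.3,21.4,10],"spin":-4},{"xyz":[25.3,21.4,10],"spin":-4}]' 0
python3 -c "
from plan import *
snap('I');pick('pendant')"
```

```text
watch seen-expected px [[0.2, -0.6], [-0.9, -0.5], [-1.0, -2.3], [0.7, -2.7], [-0.3, -2.6], [1.6, -2.6]]
ring seen-expected px [[1.7, -2.8], [4.1, -3.5], [2.2, -5.9]]
t: 19.65
ee_pos: [437.3, 69.8, 81.6]
orientation: [-0.182, 3.102, -0.006]
ft_force: [0.7, -0.0, 0.0]
width: 87.8
pos [438.4  69.9  82.6] shift cm [0.03 0.1  6.26] spin -0.08435732097752952 q6 -1.54 t 19.7
```

The lid corners of both placed cases project within about 2–3 px (about 2 mm) of the ideal pose. Pendant next.

```bash
python3 -m inch '[{"xyz":[0,0.1,2],"spin":0},{"xyz":[0,0.1,4],"spin":0},{"xyz":[0,0.1,5.5],"spin":0},{"xyz":[0,0.1,6.3],"spin":0},{"xyz":[0,0.1,6.3],"spin":0},{"xyz":[0,0.1,6.3],"spin":0}]' 0
python3 -m inch '[{"xyz":[0,0,0],"spin":0},{"xyz":[0,0,0],"spin":0},{"xyz":[0,0,0],"spin":0},{"xyz":[0,0,0],"spin":0},{"xyz":[0,0,0],"spin":0},{"xyz":[0,0,0],"spin":0},{"xyz":[0,0,0],"spin":0},{"xyz":[0,0,-0.5],"spin":0},{"xyz":[0,0,-1.5],"spin":0},{"xyz":[0,0,-4],"spin":0},{"xyz":[0,0,-8],"spin":0},{"xyz":[0,0,-12],"spin":0},{"xyz":[0,0,-13],"spin":0},{"xyz":[0,0,-13],"spin":0}]' 1
python3 -c "
from plan import *
place('pendant',7,z=140); place('pendant',7,22)"
```

```text
t: 20.3
ee_pos: [441.3, 70.8, 20.4]
orientation: [-0.181, 3.099, -0.005]
ft_force: [-1.0, -0.6, -0.4]
width: 87.6
t: 21.7
ee_pos: [437.3, 71.1, 152.1]
orientation: [-0.181, 3.095, -0.005]
ft_force: [-0.1, 1.0, -1.2]
width: 61.9
pos [437.3  71.1 152.1] shift cm [-21.42  -1.08   2.1 ] spin 16.460119944554176 q6 -1.54 t 21.7
pos [437.3  71.1 152.1] shift cm [-21.17  -1.04   8.23] spin 16.460119944554176 q6 -1.54 t 21.7
```

```bash
python3 -m inch '[{"xyz":[-21.2,-1,2],"spin":16.5},{"xyz":[-21.2,-1,2],"spin":16.5},{"xyz":[-21.2,-1,2],"spin":16.5},{"xyz":[-21.2,-1,2],"spin":16.5},{"xyz":[-21.2,-1,2],"spin":16.5},{"xyz":[-21.2,-1,2],"spin":16.5},{"xyz":[-21.2,-1,5],"spin":16.5},{"xyz":[-21.2,-1,7.5],"spin":16.5},{"xyz":[-21.2,-1,8.2],"spin":16.5},{"xyz":[-21.2,-1,8.2],"spin":16.5},{"xyz":[-21.2,-1,8.2],"spin":16.5}]'
python3 -c "
from plan import *
place('pendant',7); place('pendant',0)"
```

```text
t: 22.8
ee_pos: [652.1, 85.9, 79.4]
orientation: [0.265, 3.089, 0.005]
ft_force: [-0.5, 0.0, -0.0]
width: 61.6
pos [652.1  85.9  79.4] shift cm [ 0.09 -0.06  2.27] spin -0.02613652764739263 q6 -1.28 t 22.8
pos [652.1  85.9  79.4] shift cm [ 0.75 -0.06  2.5 ] spin -0.02613652764739263 q6 -1.28 t 22.8
```

```bash
python3 -m inch '[{"xyz":[0.1,-0.1,0.5],"spin":0},{"xyz":[0.1,-0.1,0.9],"spin":0},{"xyz":[0.1,-0.1,1.2],"spin":0},{"xyz":[0.1,-0.1,1.5],"spin":0},{"xyz":[0.1,-0.1,1.8],"spin":0},{"xyz":[0.1,-0.1,2.1],"spin":0},{"xyz":[0.1,-0.1,2.4],"spin":0},{"xyz":[0.1,-0.1,2.6],"spin":0},{"xyz":[0.1,-0.1,2.6],"spin":0},{"xyz":[0.3,-0.1,2.7],"spin":0},{"xyz":[0.5,-0.1,2.8],"spin":0},{"xyz":[0.7,-0.1,2.85],"spin":0},{"xyz":[0.8,-0.1,2.9],"spin":0},{"xyz":[0.8,-0.1,2.9],"spin":0}]'
python3 -c "
from plan import *
place('pendant',0)"
```

```text
t: 24.2
ee_pos: [648.2, 86.1, 52.3]
orientation: [0.264, 3.082, 0.006]
ft_force: [2.1, -1.3, 7.0]
width: 61.7
pos [648.2  86.1  52.3] shift cm [ 0.25 -0.   -0.19] spin -0.010861552142594866 q6 -1.28 t 24.2
```

```bash
python3 -m inch '[{"xyz":[0.2,0,0.3],"spin":0},{"xyz":[0.4,0,0.4],"spin":0},{"xyz":[0.6,0,0.45],"spin":0},{"xyz":[0.7,0,0.5],"spin":0},{"xyz":[0.7,0,0.5],"spin":0}]'
python3 -c "
from plan import *
place('pendant',0)"
```

```text
t: 24.7
ee_pos: [648.3, 86.3, 51.9]
orientation: [0.262, 3.068, 0.007]
ft_force: [6.9, -8.6, 17.3]
width: 61.4
pos [648.3  86.3  51.9] shift cm [ 0.26 -0.02 -0.24] spin 0.018622396004599306 q6 -1.27 t 24.7
```

```bash
python3 -m inch '[{"xyz":[0,0,0],"spin":0},{"xyz":[0,0,0],"spin":0},{"xyz":[0,0,0],"spin":0},{"xyz":[0,0,0],"spin":0},{"xyz":[0,0,0],"spin":0},{"xyz":[0,0,-1],"spin":0},{"xyz":[0,0,-3],"spin":0},{"xyz":[0,0,-6],"spin":0},{"xyz":[0,0,-10],"spin":0},{"xyz":[-5,0,-13],"spin":0},{"xyz":[-7,0,-13],"spin":0},{"xyz":[-7,0,-13],"spin":0},{"xyz":[-7,0,-13],"spin":0}]' 0
python3 - <<'E'
from plan import *
o,im=snap("J"); 
cv2.imwrite("pics/J.png",cv2.resize(im[10:220,110:430],(800,525),interpolation=cv2.INTER_CUBIC))
pick('pen',130)
E
```

```text
t: 26.0
ee_pos: [708.6, 74.4, 185.9]
orientation: [0.263, 3.069, 0.006]
ft_force: [-0.8, 0.1, -1.2]
width: 87.8
pos [707.7  74.6 185.3] shift cm [ 21.87 -25.82   4.  ] spin -18.509066086585527 q6 -1.31 t 26.05
```

View pics/J.png

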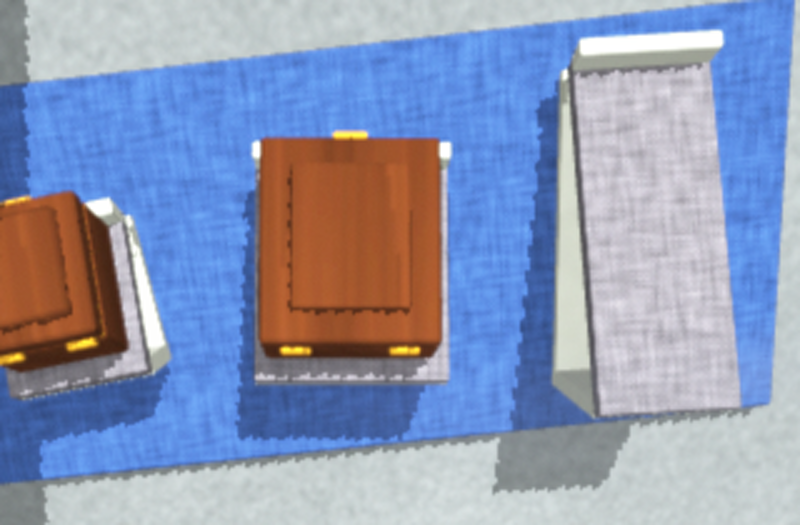

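```bash
python3 - <<'E'
from chk import *
f=lambda p:(np.array(p)/2.5+[110,10])
chk('pendant','J',[(36,-31,0),(36,31,0),(-36,0,19)],f([(265,357),(437,357),(350,135)]))
E
python3 -m inch '[{"xyz":[21.9,-25.8,0],"spin":-18.5},{"xyz":[21.9,-25.8,0],"spin":-18.5},{"xyz":[21.9,-25.8,0],"spin":-18.5},{"xyz":[21.9,-25.8,0],"spin":-18.5},{"xyz":[21.9,-25.8,0],"spin":-18.5},{"xyz":[21.9,-25.8,0],"spin":-18.5},{"xyz":[21.9,-25.8,0],"spin":-18.5},{"xyz":[21.9,-25.8,0],"spin":-18.5},{"xyz":[22,-25.8,4],"spin":-18.5},{"xyz":[22.3,-25.8,8],"spin":-18.5},{"xyz":[22.5,-25.8,11],"spin":-18.5},{"xyz":[22.5,-25.8,11],"spin":-18.5}]' 0.41
python3 - <<'E'
from plan import *
o,im=snap("K"); cv2.imwrite("pics/K.png",cv2.resize(im,(600,450)))
pick('pen')
E
```

```text
pendant seen-expected px [[-0.7, -1.9], [0.8, -1.9], [-0.4, -5.3]]
t: 27.25
ee_pos: [446.2, -139.8, 56.4]
orientation: [-0.236, 3.08, -0.004]
ft_force: [0.2, 0.4, 0.5]
width: 52.1
pos [ 447.6 -140.4   58.3] shift cm [-0.09 -0.27  4.24] spin -0.0006021154453578613 q6 -2.1 t 27.3
```

View pics/K.png

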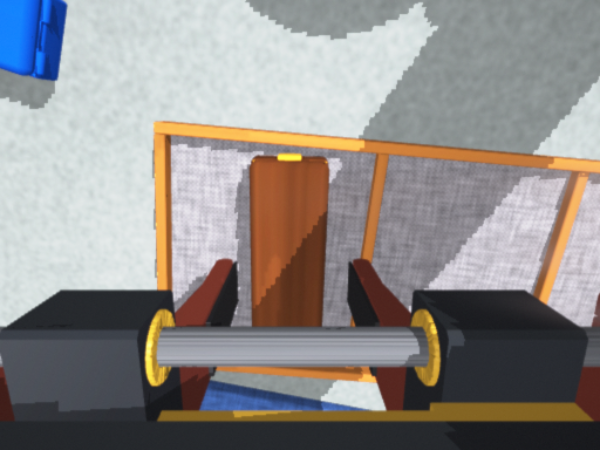

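The pen case lies between the part-open fingers at about (289,240), a couple of mm left of centre, and the computed shift covers that.

```bash
python3 -m inch '[{"xyz":[0,-0.3,0.5],"spin":0},{"xyz":[0,-0.3,2],"spin":0},{"xyz":[-0.1,-0.3,3.5],"spin":0},{"xyz":[-0.1,-0.3,4.2],"spin":0},{"xyz":[-0.1,-0.3,4.2],"spin":0},{"xyz":[-0.1,-0.3,4.2],"spin":0}]' 0.41
python3 -m inch '[{"xyz":[0,0,0],"spin":0},{"xyz":[0,0,0],"spin":0},{"xyz":[0,0,0],"spin":0},{"xyz":[0,0,0],"spin":0},{"xyz":[0,0,0],"spin":0},{"xyz":[0,0,0],"spin":0},{"xyz":[0,0,0],"spin":0},{"xyz":[0,0,-0.5],"spin":0},{"xyz":[0,0,-1.5],"spin":0},{"xyz":[0,0,-4],"spin":0},{"xyz":[0,0,-8],"spin":0},{"xyz":[0,0,-12],"spin":0},{"xyz":[0,0,-15],"spin":0},{"xyz":[0,0,-15],"spin":0}]' 1
python3 -c "
from plan import *
place('pen',8,z=170); place('pen',8,30)"
```

```text
t: 27.9
ee_pos: [451.9, -143.3, 17.2]
orientation: [-0.236, 3.076, -0.006]
ft_force: [0.2, -0.7, 0.1]
width: 51.5
t: 29.3
ee_pos: [445.6, -144.2, 171.3]
orientation: [-0.236, 3.069, -0.011]
ft_force: [-0.4, -0.9, -2.2]
width: 39.8
pos [ 445.6 -144.2  171.3] shift cm [-26.21  30.26   1.41] spin 15.248286457471924 q6 -2.09 t 29.3
pos [ 445.6 -144.2  171.3] shift cm [-25.72  30.35   9.21] spin 15.248286457471924 q6 -2.09 t 29.3
```

```bash
python3 -m inch '[{"xyz":[-26.2,30.3,1],"spin":15.2},{"xyz":[-26.2,30.3,1],"spin":15.2},{"xyz":[-26.2,30.3,1],"spin":15.2},{"xyz":[-26.2,30.3,1],"spin":15.2},{"xyz":[-26.2,30.3,1],"spin":15.2},{"xyz":[-26.2,30.3,1],"spin":15.2},{"xyz":[-26.2,30.3,1],"spin":15.2},{"xyz":[-26.2,30.3,1],"spin":15.2},{"xyz":[-26.2,30.3,1],"spin":15.2},{"xyz":[-26,30.3,4],"spin":15.2},{"xyz":[-25.8,30.3,7],"spin":15.2},{"xyz":[-25.7,30.3,9],"spin":15.2},{"xyz":[-25.7,30.3,9],"spin":15.2},{"xyz":[-25.7,30.3,9],"spin":15.2}]'
python3 -c "
from plan import *
place('pen',8); place('pen',0)"
```

```text
t: 30.7
ee_pos: [658.0, 193.6, 93.2]
orientation: [0.173, 3.075, 0.001]
ft_force: [-0.3, 0.3, -1.2]
width: 39.6
pos [658.  193.6  93.2] shift cm [0.11 0.11 3.13] spin 0.0600619932911412 q6 -1.16 t 30.7
pos [658.  193.6  93.2] shift cm [0.87 0.11 3.38] spin 0.0600619932911412 q6 -1.16 t 30.7
```

```bash
python3 -m inch '[{"xyz":[0,0.1,0.5],"spin":0},{"xyz":[0.1,0.1,0.9],"spin":0},{"xyz":[0.1,0.1,1.2],"spin":0},{"xyz":[0.1,0.1,1.5],"spin":0},{"xyz":[0.1,0.1,1.8],"spin":0},{"xyz":[0.1,0.1,2.1],"spin":0},{"xyz":[0.1,0.1,2.4],"spin":0},{"xyz":[0.1,0.1,2.7],"spin":0},{"xyz":[0.1,0.1,3.0],"spin":0},{"xyz":[0.1,0.1,3.2],"spin":0},{"xyz":[0.1,0.1,3.3],"spin":0},{"xyz":[0.1,0.1,3.3],"spin":0}]'
python3 -c "
from plan import *
place('pen',0)"
```

```text
t: 31.9
ee_pos: [658.5, 194.8, 62.1]
orientation: [0.173, 3.076, 0.0]
ft_force: [-10.5, -1.0, 16.0]
width: 39.7
pos [658.5 194.8  62.1] shift cm [0.72 0.   0.28] spin 0.060712604178154474 q6 -1.16 t 31.9
```

```bash
python3 -m inch '[{"xyz":[0.2,0,0.2],"spin":0},{"xyz":[0.4,0,0.3],"spin":0},{"xyz":[0.6,0,0.4],"spin":0},{"xyz":[0.8,0,0.45],"spin":0},{"xyz":[0.9,0,0.5],"spin":0},{"xyz":[0.9,0,0.5],"spin":0},{"xyz":[0.9,0,0.5],"spin":0}]'
python3 -c "
from plan import *
place('pen',0)"
```

```text
t: 32.6
ee_pos: [653.9, 196.6, 60.2]
orientation: [0.172, 3.067, 0.004]
ft_force: [1.0, -1.1, 15.4]
width: 39.6
pos [653.9 196.6  60.2] shift cm [ 0.23 -0.12  0.11] spin 0.08382966215967459 q6 -1.15 t 32.6
```

```bash
python3 -m inch '[{"xyz":[0.3,-0.1,0.2],"spin":0},{"xyz":[0.6,-0.1,0.3],"spin":0},{"xyz":[0.6,-0.1,0.3],"spin":0},{"xyz":[0.6,-0.1,0.3],"spin":0}]'
python3 -m inch '[{"xyz":[0,0,0],"spin":0},{"xyz":[0,0,0],"spin":0},{"xyz":[0,0,0],"spin":0},{"xyz":[0,0,0],"spin":0},{"xyz":[0,0,0],"spin":0},{"xyz":[0,0,-1],"spin":0},{"xyz":[0,0,-3],"spin":0},{"xyz":[0,0,-6],"spin":0},{"xyz":[0,0,-10],"spin":0},{"xyz":[-5,0,-13],"spin":0},{"xyz":[-7,6,-16],"spin":0},{"xyz":[-7,11,-18],"spin":0},{"xyz":[-7,11,-18],"spin":0},{"xyz":[-7,11,-18],"spin":0},{"xyz":[-7,11,-18],"spin":0}]' 0.2
python3 - <<'E'
from plan import *
o,im=snap("M"); 
cv2.imwrite("pics/M.png",cv2.resize(im,(800,600),interpolation=cv2.INTER_CUBIC))
E
```

```text
t: 33.0
ee_pos: [651.9, 196.8, 59.5]
orientation: [0.171, 3.059, 0.007]
ft_force: [4.2, -0.1, 8.7]
width: 39.4
t: 34.5
ee_pos: [719.1, 298.4, 245.4]
orientation: [0.17, 3.059, 0.007]
ft_force: [0.7, -0.4, -0.8]
width: 70.4
```

View pics/M.png

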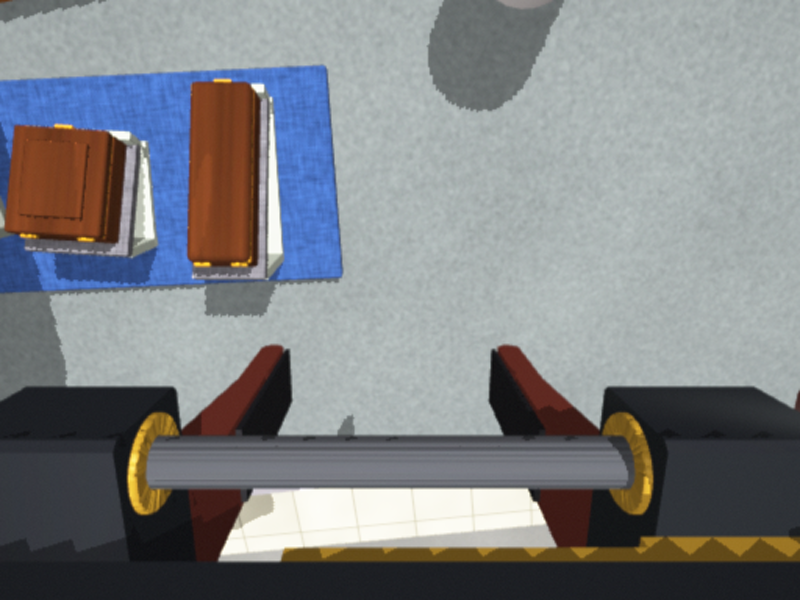

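The pen case lies along its deck, with the hinge end at (190–257,266) and the clasp at (222,81). I'll check it numerically and take a final overview.

```bash
python3 - <<'E'
from chk import *
f=lambda p:np.array(p)*.64
chk('pen','M',[(59,20,0),(-59,0,17)],f([(257,270),(222,81)]))
chk('pendant','M',[(36,31,0),(-36,0,19)],f([(124,242),(63,127)]))
s=ctrl.get_image("scene")[:,:,::-1]; o=ctrl.get_obs(); print(o["t"],o["ft_force"])
cv2.imwrite("pics/N.png",cv2.resize(s[150:300,110:410],(800,400),interpolation=cv2.INTER_CUBIC))
E
```

```text
pen seen-expected px [[-0.6, 1.7], [-1.2, -4.1]]
pendant seen-expected px [[2.1, -1.9], [-3.7, -3.3]]
34.6 [-1.0618186   0.02368632 -0.6798432 ]
```

View pics/N.png

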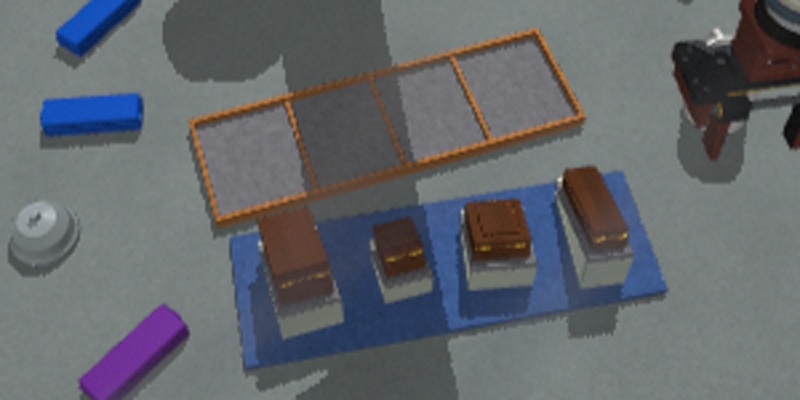

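```bash
python3 -c "
from workcell import ctrl
print(ctrl.close_job(), ctrl.get_obs()['t'])"
```

```text
the job is handed in; nothing more can be done
the job is handed in; nothing more can be done
```

All four cases are on their own stands, clasp side down against the lip. I handed the job in at about 35 s on the robot clock. No verdict is reported, so these are only my own checks.

- **Placing:** I gripped each case across its width in the rack and lowered it onto the deck's upper edge so that it pivoted flat. I then slid it down towards the lip and released it. Wrist force readings stayed under about 20 N.
- **Camera checks:** The corners and hinge ends I measured lie within about 1–4 px (roughly 1–4 mm) of the ideal pose, and the final views show no visible skew or tilt. The worst readings were at the clasps, up to 6 px (5–6 mm). They are all offset the same way, towards the lip, so I put that down to clasps standing proud and a small calibration offset. I did not measure tilt directly.
- **Not fully measured:** The watch case may have settled up to 2 mm at release, because the arm had eased up first. The pen case's contact with the lip is inferred from a 4 N reading and the camera check.
- **Surroundings:** The final overview shows the rack empty and the gripper clear, and the bell and the look-alikes look unmoved. The mug was not in that picture, but the arm never went near it.
- **One disagreement:** Repeated pressing left the tool tilted by about 0.08 rad. I let it stand because the position calculations allowed for it.

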